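Clear the indexing slide and hold its index pin out

TASK

I want to shift the table of the little indexing slide by hand: take the scraper block and wipe all four copper chips off its raised aluminium table top onto the bench with it (not with the fingers, and not onto the floor), then stand the scraper upright on the bench. Then pull the red knob of the sprung index pin up as far as it goes and finish while still gripping it and holding the pin up, clear of its hole. Do not shift the other things on the bench.

Things in the scene. Friction and masses are not known exactly. Their poses are not given: they have to be found in the camera images.
- index_slide: Indexing slide, fixed to the bench; origin at z = 0 under the centre of its table. Base x = -65 to 65, y = -60 to 112 mm, 6 mm thick. Raised aluminium table 120 (x) x 96 (y) mm centred on the origin, top at 34 mm. Along its +y side a low flange with five 7 mm holes (top 14 mm); over its middle a grey bracket (x = -17 to 17, y = 66 to 111 mm, 48 mm high) with the pin's barrel, 19 mm thick, to 56 mm.
- table_top (a point): Centre of the table's top face, 34 mm above the bench; axes as index_slide.
- seat_hole (a point): Mouth of the flange hole under the index pin, at x = 0, y = +78 mm of index_slide, z = 14 mm.
- index_pin (a joint): Lift of the upright sprung index pin in m: 0 = seated, 8 mm deep in its hole; out of the hole from 0.008; 0.014 = fully back against its stop. The spring pulls it down with 5 N at 0 rising to 10 N at 0.014.
- pull_knob: Round red knob fixed on top of the index pin, 26 mm across, 22 mm high, origin at its centre: 73 mm above the bench when the pin is seated, straight above the seat hole; rises with the pin. A 6 mm gap lies under it, then the narrower barrel; the bracket's top is 25 mm below the knob's centre.
- scraper: Wooden scraper block with a black plastic foot, 150 g, origin at the centre of its underside. Foot 26 mm along its x, 108 mm along its y, 19 mm high; upright handle above it 22 mm thick along x, 64 mm long along y, up to 62 mm: grip it across x. At the start it stands upright on the bench left or right of the slide.
- chip_1: Chip: copper curl, about 20 mm across and 7 mm high, 12 g, origin under the middle of its arc; lies loose on the table top at the start.
- chip_2: Chip: copper curl, about 20 mm across and 7 mm high, 12 g, origin under the middle of its arc; lies loose on the table top at the start.
- chip_3: Chip: copper curl, about 20 mm across and 7 mm high, 12 g, origin under the middle of its arc; lies loose on the table top at the start.
- chip_4: Chip: flat copper offcut 18 x 10 x 7 mm, 12 g, origin at the centre of its underside; lies loose on the table top at the start.
- solder_reel: Bystander: reel with a yellow disc and blue rims, 86 x 62 x 35 mm, origin under its centre; at the start on the other side of the slide from the scraper.
- parts_tray: Bystander: blue parts tray, 66 x 110 x 22 mm, origin under its centre.
- pliers: Bystander: yellow-handled pliers, 50 x 102 x 11 mm, lying flat, origin under the centre.
- masking_tape: Bystander: roll of tan masking tape lying flat, 104 mm across, 25 mm high, origin under its centre.
- wooden_box: Bystander: small wooden box behind the slide, 71 x 113 x 50 mm, origin under its centre.

How it is judged (in metres and radians):
On the way, in this order (a step that is already met when the one before it is completed fails the run):
1. the scraper is lifted by the fingers (contact force between the fingers and scraper above 1 N and height (world z) of scraper above 0.02 m), for 0.1 s.
2. all four chips are off the table top while the scraper is still held (height (world z) of each of chip_1, chip_2, chip_3, chip_4 below 0.024 m and contact force between the fingers and scraper above 1 N), for 0.2 s.
3. the scraper stands upright on the bench, let go (height (world z) of scraper between -0.005 and 0.005 m and angle between scraper's own z axis and vertical below 0.15 rad and contact force between the fingers and scraper below 0.1 N and linear speed of scraper below 0.02 m/s), for 0.2 s.
4. the index pin is pulled back at least 11 mm by the knob (value of joint index_pin above 0.011 m and contact force between the fingers and pull_knob above 1 N), for 0.2 s.
At the end, for the whole second after the job is handed in: Fingers hold the red knob, index pin lifted over 11 mm of its 14 mm and still, knob clear of the scraper; all four chips lie lower than 24 mm above the bench; the scraper stands on the bench (within 5 mm, tilt below 0.15 rad), let go and at rest (all of step 3 and all of step 4 and velocity of joint index_pin between -0.01 and 0.01 m/s and contact force between pull_knob and scraper below 0.1 N and height (world z) of each of chip_1, chip_2, chip_3, chip_4 below 0.024 m); the arm keeps its last pose, push and grip.
It fails at once if a bystander (reel, tray, pliers, tape or box) is shifted by more than 30 mm (distance of any of solder_reel, parts_tray, pliers, masking_tape, wooden_box from where it was at the start of the episode above 0.03 m).
It fails at once if a chip falls to the floor (height (world z) of any of chip_1, chip_2, chip_3, chip_4 below -0.05 m).
It fails at once if the fingers push a chip (more than 1 N) (contact force between the fingers and chip_1 above 1 N or contact force between the fingers and chip_2 above 1 N or contact force between the fingers and chip_3 above 1 N or contact force between the fingers and chip_4 above 1 N).
It also fails if it takes over 58 s, if anything falls off the work surface, if the arm or the gripper's body presses on something with over 40 N, if the wrist force passes 120 N, or if a joint passes its speed limit or range.

ROBOT

A 6-joint arm with a two-finger parallel gripper is mounted at the origin on a cart in front of the work surface, level with it; the furniture and walls round the work are solid. World frame = base frame: x ahead of the robot, y to its left, z up, the work surface at z = 0. Lengths are in mm, angles in rad, forces in N, time in s.
With the tool pointing down it reaches from about 325 to 775 mm from the base axis. Payload 5.5 kg.
Tool frame: the origin (TCP) lies on the centre line of the jaws, within the pads' length; the fingertips stand 11 mm ahead of it and the grasp point (between the pads) lies 8 mm behind it; z points along the fingers, y is the direction in which the jaws open and shut (so a half turn about z gives the same grasp; the last joint's range is limited). The gripper opens to 88 mm and grips with 3 to 60 N. Pads are 20 mm wide; open, the fingers measure 115 mm over their backs; the gripper's body (75 mm by 178 mm) begins 61 mm behind the grasp point.
Start: joints at [-1.326, 0.091, 1.231, -0, 1.82, -0.057], TCP at [178.343, -572.896, 233.631] pointing down, gripper open.
Joint ranges: [-2.87, 2.87], [-0.86, 2.18], [0.17, 2.46], [-1.51, 4.65], [0.06, 2.69], [-2.65, 2.65]. Speed limits (rad/s): [2.57, 2.57, 3.01, 3.14, 3.14, 3.14].

INTERFACE

Orientations are given as a rotation vector (axis times angle).
In Python, from workcell import r gives the robot as it stands.
- The arm moves only by the tool servo_tool, never from a script. Its argument "deltas" is a list of rows, each a list of 7 numbers: the finger opening in cm, from 0 to 8.78, then the shift along the tool's x, y, z in cm, then the turn, a rotation vector about the tool's x, y, z in rad. In form: [[jaw, dx, dy, dz, wx, wy, wz], ...]. A call has exactly 5 rows; each row shifts and turns the commanded pose from where the row before left it, along the tool's axes as they then stand; what a row does not reach is not made up. A row lasts 1/8 s, in which the tool goes at most 62.5 mm and 10.7 degrees, less where a joint would pass 70% of its speed; a pose out of reach is approached as far as the arm can. A call is refused whole if a number of a shift passes 6.25 or a number of a turn 0.188, either way. A call with a gripper value outside its range is refused whole. The fingers move at their own pace and stop on an object; "squeeze" is the grip in N (left out, the last holds). Time passes only in rows, so rows that do not move let the fingers close, or fill a call up. It gives the time, the measured TCP pose, the force and the opening at its end, in the units of the state.
- r.read_state(): the state, without advancing time (a new reading comes with each control period).
- r.capture(name): name is "scene" or "top" or "wrist"; returns the picture (420x560x3 uint8, red, green, blue); there is no depth.
- r.get_calibration(name): a dict with "fov_y" (degrees; the focal length in pixels is half the picture's height over the tangent of half this angle, whatever the lens; pixels are square), "cx", "cy" (the principal point, pixels), "distortion" ([k1, k2, p1, p2, k3] as OpenCV has them; the pictures are not rectified), "view" (4x4, takes a point from world to camera coordinates). Camera axes: x right, y up, looking along -z (the intrinsics and any distortion apply to the point x, -y, -z); pixel columns grow to the right and rows downward; lengths in mm; the calibration is good to about 2 mm. A picture is of the moment at which its call begins: read the wrist's pose just before it. get_calibration takes no time and is no camera call; for the wrist camera it gives the pose at the moment of the call.
- r.close_job(): hands the job in, once; it reports no verdict.
The state is a dict: "clock": time; "joints": joint angles; "qd": joint speeds; "joint_efforts": joint torques, N m; "position": TCP position; "eef_rot": TCP orientation; "force": force on the tool from outside, world axes, zero at the start; "torque": the same for the moment, N m; "finger_gap": finger opening in mm.
Only numpy, scipy, OpenCV 4.12 (cv2) and the standard library are available. Lean on these libraries where they do the work, as an engineer would, in place of code of your own. Each camera call takes 0.05 s, during which the arm holds its last target. There are 200 camera calls.

## Working session

There is one attempt and no reset: what is moved stays moved. The work goes in short steps, Python scripts to look and compute and a tool call to move; the robot and the scene stay as the last step left them, time stands still between calls to the robot, and variables do not carry over. Pictures are saved under pics/ and viewed, about 8 in all and at most 12, crops included, and the job is handed in when it is done.

Besides the shell and the picture viewer there is one more tool, called after "Call:" by a JSON object that holds its "fn" and its "kwargs". servo_tool: Moves the arm, as the interface text tells. Its arguments: {"type":"object","properties":{"deltas":{"type":"array","items":{"type":"array","items":{"type":"number"}}},"squeeze":{"type":"number"}},"required":["deltas"]}

```bash
mkdir -p pics; ls
cat > h.py <<'E'
import numpy as np, cv2
from workcell import r
from scipy.spatial.transform import Rotation as R
def snap(n,name):
    c=r.get_calibration(n); im=r.capture(n); cv2.imwrite(f'pics/{name}.png',cv2.cvtColor(im,cv2.COLOR_RGB2BGR)); 
    import pickle; pickle.dump(c,open(f'pics/{name}.pkl','wb')); return im,c
def ld(name):
    import pickle; return pickle.load(open(f'pics/{name}.pkl','rb'))
def K(c):
    f=210/np.tan(np.radians(c['fov_y'])/2); return np.array([[f,0,c['cx']],[0,f,c['cy']],[0,0,1.]])
def world(c,px,z):
    u=cv2.undistortPoints(np.array([[px]],float),K(c),np.array(c['distortion'],float))[0,0]
    V=np.array(c['view']); d=V[:3,:3].T@np.array([u[0],-u[1],-1]); o=-V[:3,:3].T@V[:3,3]
    return o+d*(z-o[2])/d[2]
def proj(c,p):
    V=np.array(c['view']); q=(V[:3,:3]@np.atleast_2d(p).T).T+V[:3,3]; q=q*[1,-1,-1]
    return cv2.projectPoints(q.reshape(-1,1,3),np.zeros(3),np.zeros(3),K(c),np.array(c['distortion'],float))[0].reshape(-1,2)
def st():
    s=r.read_state(); print('t',s['clock'],'p',np.round(s['position'],1),'rot',np.round(s['eef_rot'],3),'F',np.round(s['force'],1),'gap',s['finger_gap'],'q',np.round(s['joints'],2)); M=R.from_rotvec(s['eef_rot']).as_matrix(); print(np.round(M,3).tolist()); return s
def plan(s,p,jaw=None):
    "tool-axes shift cm"
    M=R.from_rotvec(s['eef_rot']).as_matrix(); return M.T@(np.array(p)-s['position'])/10
E
python3 - <<'E'
from h import *
s=st(); 
for n in('scene','top'):
    im,c=snap(n,n+'1'); print(n,c['fov_y'],c['distortion'],np.round(-np.array(c['view'])[:3,:3].T@np.array(c['view'])[:3,3]))
a=cv2.imread('pics/scene1.png');b=cv2.imread('pics/top1.png')
cv2.imwrite('pics/t1big.png',cv2.resize(b,(800,600),interpolation=cv2.INTER_CUBIC))
E
```

```text
pics
t 0.0 p [ 178.3 -572.6  232.5] rot [-3.104 -0.472  0.   ] F [0.  0.  0.2] gap 87.54758023877609 q [-1.33  0.09  1.23 -0.    1.82 -0.06]
[[0.955, 0.297, -0.0], [0.297, -0.955, 0.002], [0.0, -0.002, -1.0]]
scene 46.29779627627301 [-0.06193086  0.          0.          0.          0.        ] [ 555. -813. 1027.]
top 54.696941112240275 [-0.11006196  0.          0.          0.          0.        ] [ 448.  -91. 1273.]
```

View pics/t1big.png

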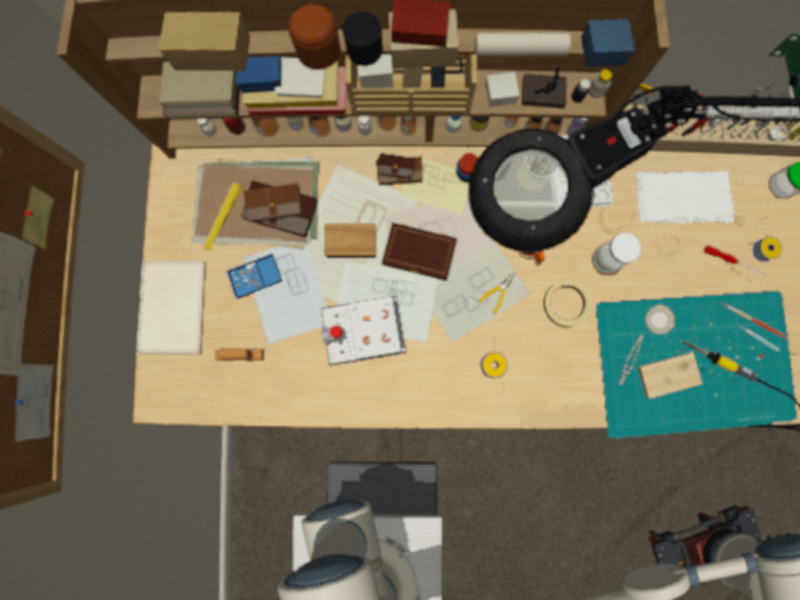

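View pics/scene1.png

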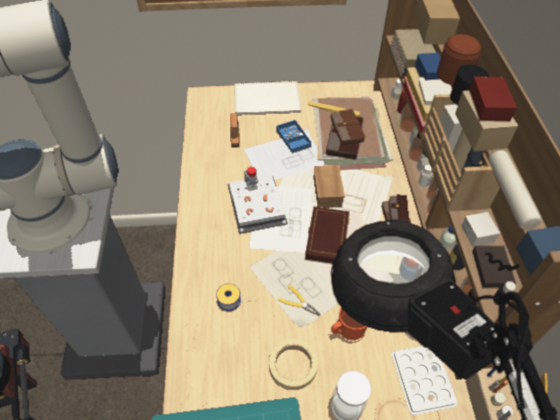

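The top view has up = +x and left = +y. The slide is at about (363,329) of the enlarged picture with its knob to the left at (336,332). The scraper is at (240,354), the reel at (494,365). I'll enlarge that area.

Run:
```python
from h import *
b=cv2.imread('pics/top1.png'); cv2.imwrite('pics/t1c.png',cv2.resize(b[205:265,145:295],None,fx=5.3333,fy=5.3333,interpolation=cv2.INTER_CUBIC))
c=ld('top1')
for n,p,z in(('scr',(240*.7,354*.7),40),('tab',(363*.7,329*.7),34),('reel',(494*.7,365*.7),35),('knob',(336*.7,331*.7),84)): print(n,world(c,p,z).round(1))
```

```text
scr [494.2 274.4  40. ]
tab [550.3  10.5  34. ]
reel [ 474.6 -269.1   35. ]
knob [541.7  62.1  84. ]
```

View pics/t1c.png

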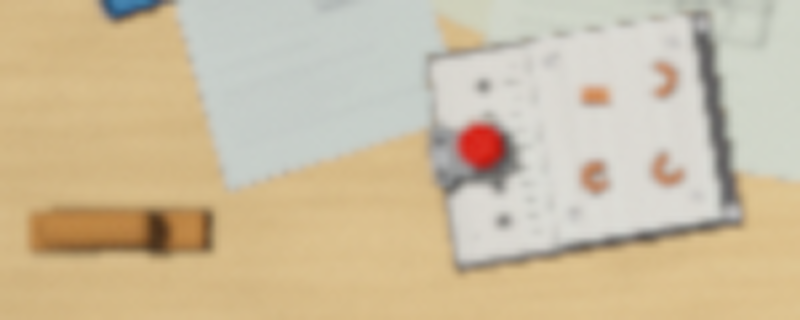

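```bash
cat >> h.py <<'E'
def yaw(s): M=R.from_rotvec(s['eef_rot']).as_matrix(); return np.arctan2(M[1,0],M[0,0])
def down(y): c,s=np.cos(y),np.sin(y); return np.array([[c,s,0],[s,-c,0],[0,0,-1.]])
def rows(wps,jaw,s=None,prev=None):
    "wps: list of (x,y,z,yaw), one per row; prints rows from current/prev pose"
    s=s or r.read_state(); M=R.from_rotvec(s['eef_rot']).as_matrix(); p=np.array(s['position'])
    if prev is not None: M=down(prev[3]); p=np.array(prev[:3])
    for w in wps:
        d=M.T@(np.array(w[:3])-p)/10; T=down(w[3]); v=R.from_matrix(M.T@T).as_rotvec()
        print([jaw]+[round(float(a),2) for a in d]+[round(float(a),3) for a in v]); M=T; p=np.array(w[:3],float)
def interp(a,b,n): return [tuple(np.array(a)+(np.array(b)-np.array(a))*(i+1)/n) for i in range(n)]
E
python3 - <<'E'
from h import *
s=r.read_state(); c=r.get_calibration('wrist'); V=np.array(c['view']); o=-V[:3,:3].T@V[:3,3]; M=R.from_rotvec(s['eef_rot']).as_matrix()
print('cam in tool',(M.T@(o-s['position'])).round(1),'look in tool',(M.T@(-V[2,:3])).round(3),'right',(M.T@V[0,:3]).round(3),c['fov_y'],c['distortion'])
t=ld('top1'); P=lambda u,v,z: world(t,(145+(u+.5)/5.3333-.5,205+(v+.5)/5.3333-.5),z)
for n,u,v,z in(('c1',595,95,40),('c2',665,80,38),('c3',595,178,38),('c4',668,168,38),('knob',482,145,84),('TR',697,15,34),('BR',727,222,34),('scrTop',90,230,62),('edge',600,0,0)): print(n,P(u,v,z).round(1))
print('bench front',world(t,(350*.7,425*.7),0).round())
A=(178,-573,232,.301)
W=interp(A,(440,-370,240,.55),6)+interp((440,-370,240,.55),(530,-80,240,1.1),6)+interp((530,-80,240,1.1),(500,200,250,1.571),8)
rows(W,8.7)
E
```

```text
cam in tool [  73.1    1.  -150.8] look in tool [-0.271 -0.     0.962] right [0. 1. 0.] 68.79883006727393 [0.0122592 0.        0.        0.        0.       ]
c1 [574.   4.  40.]
c2 [583. -36.  38.]
c3 [526.5   3.5  38. ]
c4 [532.5 -38.1  38. ]
knob [541.5  62.8  84. ]
TR [621.3 -53.9  34. ]
BR [502.1 -71.9  34. ]
scrTop [493.4 288.1  62. ]
edge [634.8   4.9   0. ]
bench front [344.  39.   0.]
[8.7, 5.14, -1.91, -0.07, -0.002, -0.0, -0.041]
[8.7, 5.25, -1.72, -0.13, 0.0, 0.0, -0.042]
[8.7, 5.32, -1.5, -0.13, 0.0, 0.0, -0.041]
[8.7, 5.37, -1.28, -0.13, 0.0, 0.0, -0.042]
[8.7, 5.42, -1.06, -0.13, 0.0, 0.0, -0.041]
[8.7, 5.46, -0.83, -0.13, 0.0, 0.0, -0.042]
[8.7, 3.81, -3.34, 0.0, 0.0, 0.0, -0.092]
[8.7, 4.09, -2.97, 0.0, 0.0, 0.0, -0.092]
[8.7, 4.35, -2.59, 0.0, 0.0, 0.0, -0.092]
[8.7, 4.57, -2.18, 0.0, 0.0, 0.0, -0.092]
[8.7, 4.75, -1.75, 0.0, 0.0, 0.0, -0.092]
[8.7, 4.89, -1.31, 0.0, 0.0, 0.0, -0.092]
[8.7, 2.95, -1.92, -0.12, 0.0, 0.0, -0.059]
[8.7, 3.06, -1.74, -0.12, 0.0, 0.0, -0.059]
[8.7, 3.15, -1.56, -0.12, 0.0, 0.0, -0.059]
[8.7, 3.24, -1.37, -0.12, 0.0, 0.0, -0.059]
[8.7, 3.32, -1.18, -0.12, 0.0, 0.0, -0.059]
[8.7, 3.38, -0.98, -0.12, 0.0, 0.0, -0.059]
[8.7, 3.43, -0.78, -0.12, 0.0, 0.0, -0.059]
[8.7, 3.47, -0.58, -0.12, 0.0, 0.0, -0.059]
```

Call:
{"fn": "servo_tool", "kwargs": {"deltas": [[8.7,5.14,-1.9,0,0,0,-0.04],[8.7,5.25,-1.7,0,0,0,-0.04],[8.7,5.3,-1.5,0,0,0,-0.04],[8.7,5.35,-1.3,0,0,0,-0.04],[8.7,5.4,-1.1,0,0,0,-0.04]]}}

```text
clock: 0.72
position: [397.2, -403.1, 233.1]
eef_rot: [-3.042, -0.782, 0.0]
force: [-0.7, -1.4, -0.3]
finger_gap: 87.0
```

Call:
{"fn": "servo_tool", "kwargs": {"deltas": [[8.7,5.4,-0.9,0,0,0,-0.04],[8.7,3.8,-3.3,0,0,0,-0.09],[8.7,4.1,-3,0,0,0,-0.09],[8.7,4.35,-2.6,0,0,0,-0.09],[8.7,4.55,-2.2,0,0,0,-0.09]]}}

```text
clock: 1.35
position: [501.0, -176.3, 233.1]
eef_rot: [-2.825, -1.373, 0.001]
force: [0.5, -0.1, -0.4]
finger_gap: 86.8
```

Call:
{"fn": "servo_tool", "kwargs": {"deltas": [[8.7,4.75,-1.8,0,0,0,-0.09],[8.7,4.9,-1.3,0,0,0,-0.09],[8.7,3,-1.9,0,0,0,-0.06],[8.7,3.1,-1.7,0,0,0,-0.06],[8.7,3.2,-1.5,0,0,0,-0.06]]}}

```text
clock: 1.98
position: [524.1, 25.8, 233.1]
eef_rot: [-2.534, -1.856, 0.001]
force: [0.9, 1.0, 0.1]
finger_gap: 86.9
```

Call:
{"fn": "servo_tool", "kwargs": {"deltas": [[8.7,3.2,-1.4,0,0,0,-0.06],[8.7,3.3,-1.2,0,0,0,-0.06],[8.7,3.4,-1,0,0,0,-0.06],[8.7,3.4,-0.8,0,0,0,-0.06],[8.7,3.4,-0.6,0,0,0,-0.06]]}}

```text
clock: 2.6
position: [506.3, 199.7, 233.1]
eef_rot: [-2.229, -2.213, 0.001]
force: [0.0, -1.0, 0.9]
finger_gap: 86.8
```

Run:
```python
from h import *
st(); snap('wrist','w1')
```

```text
t 2.6 p [506.3 199.7 233.1] rot [-2.229e+00 -2.213e+00  1.000e-03] F [ 0.  -1.   0.9] gap 86.75754132920977 q [ 0.31 -0.06  1.38  0.    1.82  0.32]
[[0.007, 1.0, -0.001], [1.0, -0.007, -0.0], [-0.0, -0.001, -1.0]]
```

View pics/w1.png

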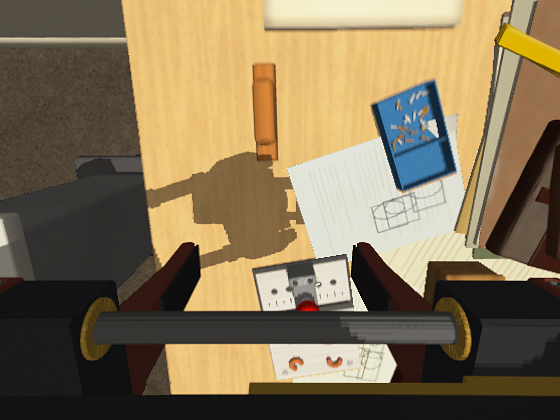

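Wrist view: scraper with its foot from (264,64) to (268,160), handle (264,80–145); slide at (300,300) with chips beyond the jaws, tray at (413,135).

Run:
```python
from h import *
c=ld('w1')
a=world(c,(264,64),19);b=world(c,(267.5,159),19); print(a,b,np.linalg.norm(a-b),(a+b)/2)
for p in((262,82),(264,145)): print(world(c,p,62))
for p in((253,110),(275,110),): print(world(c,p,19))
im=cv2.imread('pics/w1.png'); cv2.imwrite('pics/w1c.png',cv2.resize(im[50:170,210:330],(600,600),interpolation=cv2.INTER_CUBIC))
```

```text
[493.90585371 337.248306    19.        ] [496.28250578 235.28565199  19.        ] 101.99034899459802 [495.09417975 286.26697899  19.        ]
[493.14160018 313.72368963  62.        ]
[494.06156224 253.91597532  62.        ]
[480.68047686 290.08574866  19.        ]
[505.50552907 289.92188596  19.        ]
```

View pics/w1c.png

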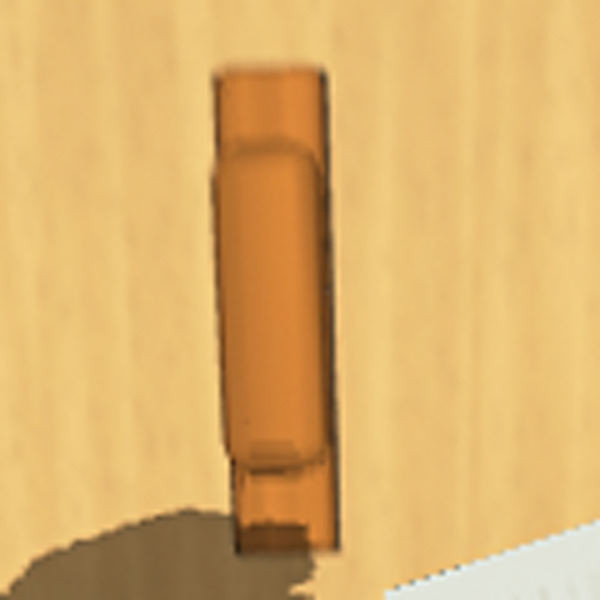

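Call:
{"fn": "servo_tool", "kwargs": {"deltas": [[8.7,4.25,-0.6,2,0,0,-0.03],[8.7,4.25,-0.6,2,0,0,0],[8.7,0,0,4.5,0,0,0],[8.7,0,0,4.5,0,0,0],[8.7,0,0,3,0,0,0]], "squeeze": 30}}

```text
clock: 3.28
position: [492.9, 282.9, 70.4]
eef_rot: [-2.197, -2.244, 0.006]
force: [0.1, -0.0, 0.2]
finger_gap: 86.9
```

Run:
```python
from h import *
st()
```

```text
t 3.275 p [492.9 282.9  70.4] rot [-2.197 -2.244  0.006] F [ 0.1 -0.   0.2] gap 86.85214031737515 q [ 0.46  0.04  1.57 -0.    1.53  0.44]
[[-0.021, 1.0, -0.003], [1.0, 0.021, -0.002], [-0.002, -0.003, -1.0]]
```

Call:
{"fn": "servo_tool", "kwargs": {"deltas": [[8.7,0.2,0.1,2,0,0,0],[8.7,0,0,1.6,0,0,0],[8.7,0,0,0,0,0,0],[1.8,0,0,0,0,0,0],[1.8,0,0,0,0,0,0]]}}

```text
clock: 3.9
position: [495.8, 285.8, 39.1]
eef_rot: [2.198, 2.244, 0.003]
force: [0.5, -0.7, 0.4]
finger_gap: 70.5
```

Call:
{"fn": "servo_tool", "kwargs": {"deltas": [[1.8,0,0,0,0,0,0],[1.8,0,0,0,0,0,0],[1.8,0,0,0,0,0,0],[1.8,0,0,0,0,0,0],[1.8,0,0,0,0,0,0]]}}

```text
clock: 4.53
position: [495.1, 285.5, 37.6]
eef_rot: [2.198, 2.245, -0.0]
force: [0.2, -0.4, -1.6]
finger_gap: 22.3
```

Run:
```python
from h import *
st()
```

```text
t 4.525 p [495.1 285.5  37.6] rot [ 2.198  2.245 -0.   ] F [ 0.2 -0.4 -1.6] gap 22.257924306767578 q [ 0.46  0.07  1.61 -0.    1.47  0.44]
[[-0.021, 1.0, -0.0], [1.0, 0.021, -0.0], [-0.0, -0.0, -1.0]]
```

Run:
```python
from h import *
s=r.read_state();A=(*s['position'],yaw(s)); print(A)
B=(500,285,90,A[3]); C=(530,240,142,A[3]);D=(616,-9,142,1.721)
rows(interp(A,B,2)+interp(B,C,2)+interp(C,D,6),1.8)
```

```text
(np.float64(495.08290304655486), np.float64(285.4801463014661), np.float64(37.583684656417766), np.float64(1.5917936734919016))
[1.8, -0.03, 0.25, -2.62, -0.0, 0.0, -0.0]
[1.8, -0.03, 0.25, -2.62, 0.0, 0.0, 0.0]
[1.8, -2.28, 1.45, -2.6, 0.0, 0.0, 0.0]
[1.8, -2.28, 1.45, -2.6, 0.0, 0.0, 0.0]
[1.8, -4.18, 1.35, 0.0, 0.0, 0.0, -0.022]
[1.8, -4.21, 1.26, 0.0, 0.0, 0.0, -0.022]
[1.8, -4.23, 1.16, 0.0, 0.0, 0.0, -0.022]
[1.8, -4.26, 1.07, 0.0, 0.0, 0.0, -0.022]
[1.8, -4.28, 0.98, 0.0, 0.0, 0.0, -0.022]
[1.8, -4.3, 0.89, 0.0, 0.0, 0.0, -0.022]
```

Call:
{"fn": "servo_tool", "kwargs": {"deltas": [[1.8,0,0,-1.5,0,0,0],[1.8,0,0.3,-2.5,0,0,0],[1.8,0,0.3,-2.5,0,0,0],[1.8,-2.2,1.4,-2.5,0,0,0],[1.8,-2.3,1.4,-1.5,0,0,0]]}}

```text
clock: 5.15
position: [530.7, 241.2, 145.4]
eef_rot: [2.196, 2.245, 0.004]
force: [0.2, 0.8, -2.2]
finger_gap: 21.9
```

Call:
{"fn": "servo_tool", "kwargs": {"deltas": [[1.8,-4.2,1.35,0,0,0,-0.025],[1.8,-4.2,1.25,0,0,0,-0.026],[1.8,-4.2,1.15,0,0,0,-0.026],[1.8,-4.2,1.1,0,0,0,-0.026],[1.8,-4.2,1,0,0,0,-0.026]]}}

```text
clock: 5.78
position: [603.9, 34.6, 143.7]
eef_rot: [2.047, 2.382, 0.001]
force: [0.4, -0.3, -1.7]
finger_gap: 21.9
```

Call:
{"fn": "servo_tool", "kwargs": {"deltas": [[1.8,-3.5,0.9,0,0,0,0],[1.8,-1,0,0,0,0,0],[1.8,0,0,0,0,0,0],[1.8,0,0,0,0,0,0],[1.8,0,0,0,0,0,0]]}}

```text
clock: 6.4
position: [618.9, -6.0, 142.9]
eef_rot: [-2.047, -2.383, -0.0]
force: [0.8, 0.1, -1.8]
finger_gap: 21.8
```

Run:
```python
from h import *
s=st(); print(yaw(s)); snap('scene','s2')
c=ld('s2'); im=cv2.imread('pics/s2.png'); u=proj(c,[555,-15,60])[0].astype(int); print(u)
cv2.imwrite('pics/s2c.png',cv2.resize(im[u[1]-55:u[1]+55,u[0]-65:u[0]+65],None,fx=5.3,fy=5.3,interpolation=cv2.INTER_CUBIC))
```

```text
t 6.4 p [618.9  -6.  142.9] rot [-2.047 -2.383 -0.   ] F [ 0.8  0.1 -1.8] gap 21.76419659311626 q [-0.06  0.14  1.34  0.    1.66 -0.22]
[[-0.151, 0.989, 0.0], [0.989, 0.151, 0.0], [0.0, 0.0, -1.0]]
1.722348187601494
[257 198]
```

View pics/s2c.png

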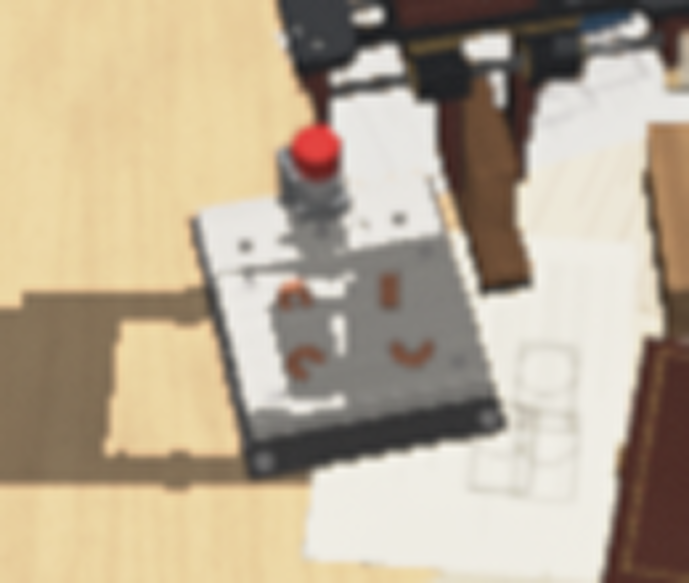

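The scraper is held level beside the table's +x edge, all four chips lie clear in front of it. Lowering it.

Call:
{"fn": "servo_tool", "kwargs": {"deltas": [[1.8,-0.3,-0.2,2,0,0,0],[1.8,0,0,2,0,0,0],[1.8,0,0,1.5,0,0,0],[1.8,0,0,0.9,0,0,0],[1.8,0,0,0.4,0,0,0]]}}

```text
clock: 7.08
position: [617.4, -10.5, 73.7]
eef_rot: [-2.048, -2.381, 0.001]
force: [0.0, -0.4, -1.1]
finger_gap: 22.2
```

Call:
{"fn": "servo_tool", "kwargs": {"deltas": [[1.8,0,0,0.15,0,0,0],[1.8,0,0,0,0,0,0],[1.8,0,-0.2,0,0,0,0],[1.8,0,-0.3,0,0,0,0],[1.8,0,-0.3,0,0,0,0]]}}

```text
clock: 7.7
position: [609.5, -11.8, 73.3]
eef_rot: [2.049, 2.381, 0.0]
force: [-0.0, 0.0, -1.0]
finger_gap: 22.0
```

Call:
{"fn": "servo_tool", "kwargs": {"deltas": [[1.8,0,-0.5,0,0,0,0],[1.8,0,-0.7,0,0,0,0],[1.8,0,-0.7,0,0,0,0],[1.8,0,-0.7,0,0,0,0],[1.8,0,-0.7,0,0,0,0]]}}

```text
clock: 8.32
position: [576.6, -16.7, 73.2]
eef_rot: [2.049, 2.382, 0.0]
force: [0.3, 1.2, -3.2]
finger_gap: 21.9
```

Call:
{"fn": "servo_tool", "kwargs": {"deltas": [[1.8,0,-0.7,0,0,0,0],[1.8,0,-0.7,0,0,0,0],[1.8,0,-0.7,0,0,0,0],[1.8,0,-0.7,0,0,0,0],[1.8,0,-0.7,0,0,0,0]]}}

```text
clock: 8.95
position: [542.0, -21.9, 73.2]
eef_rot: [2.049, 2.382, 0.0]
force: [0.2, -0.2, -1.5]
finger_gap: 21.8
```

Run:
```python
from h import *
s=st(); p=s['position']-np.array([554.5,-15.4,0]); print('slide xy',p[0]*.989+p[1]*.149,-p[0]*.149+p[1]*.989)
```

```text
t 8.95 p [542.  -21.9  73.2] rot [2.049 2.382 0.   ] F [ 0.2 -0.2 -1.5] gap 21.81491335487577 q [-0.1  -0.04  1.64 -0.    1.53 -0.25]
[[-0.149, 0.989, 0.0], [0.989, 0.149, -0.0], [-0.0, 0.0, -1.0]]
slide xy -13.332350728611184 -4.6145943129497065
```

Working; continue to slide x ≈ -75.

Call:
{"fn": "servo_tool", "kwargs": {"deltas": [[1.8,0,-0.7,0,0,0,0],[1.8,0,-0.7,0,0,0,0],[1.8,0,-0.7,0,0,0,0],[1.8,0,-0.6,0,0,0,0],[1.8,0,-0.6,0,0,0,0]]}}

```text
clock: 9.57
position: [509.4, -26.9, 73.1]
eef_rot: [-2.049, -2.382, 0.0]
force: [-0.3, 0.5, -1.8]
finger_gap: 21.8
```

Call:
{"fn": "servo_tool", "kwargs": {"deltas": [[1.8,0,-0.6,0,0,0,0],[1.8,0,-0.6,0,0,0,0],[1.8,0,-0.6,0,0,0,0],[1.8,0,-0.6,0,0,0,0],[1.8,0,-0.6,0,0,0,0]]}}

```text
clock: 10.2
position: [479.8, -31.4, 73.1]
eef_rot: [2.049, 2.382, -0.0]
force: [1.3, 0.1, -1.5]
finger_gap: 21.9
```

Run:
```python
from h import *
s=st(); snap('scene','s3')
c=ld('s3'); im=cv2.imread('pics/s3.png'); u=proj(c,[540,-15,40])[0].astype(int)
cv2.imwrite('pics/s3c.png',cv2.resize(im[u[1]-55:u[1]+55,u[0]-65:u[0]+65],None,fx=5.3,fy=5.3,interpolation=cv2.INTER_CUBIC))
```

```text
t 10.2 p [479.8 -31.4  73.1] rot [ 2.049  2.382 -0.   ] F [ 1.3  0.1 -1.5] gap 21.919982194004398 q [-0.14 -0.21  1.8  -0.    1.55 -0.29]
[[-0.149, 0.989, 0.0], [0.989, 0.149, -0.0], [-0.0, 0.0, -1.0]]
```

View pics/s3c.png

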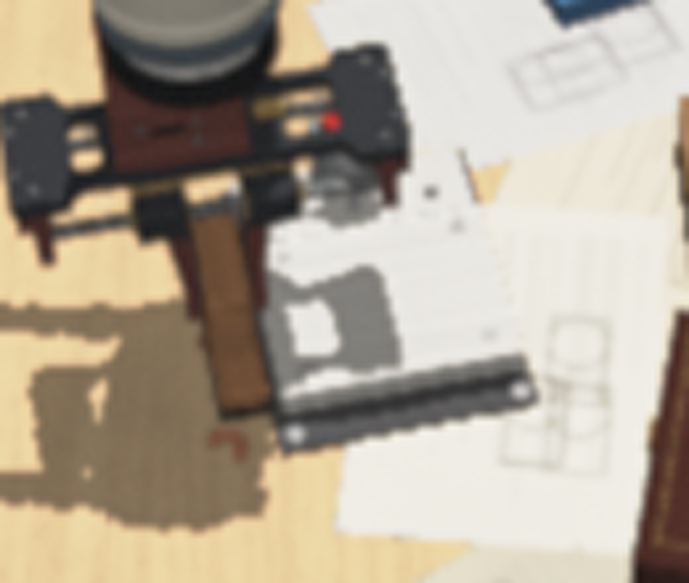

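The table is clear; one chip is seen on the bench at (228,440), others hidden by the scraper. I'll lift straight up and look again from the way back.

Call:
{"fn": "servo_tool", "kwargs": {"deltas": [[1.8,0,-0.3,-1,0,0,0],[1.8,0,0,-2,0,0,0],[1.8,0,0,-2.5,0,0,0],[1.8,3,0.5,-1.5,0,0,0],[1.8,4.5,1,0,0,0,0.03]]}}

```text
clock: 10.88
position: [482.3, 44.8, 147.1]
eef_rot: [2.085, 2.344, 0.006]
force: [0.6, 0.3, -1.6]
finger_gap: 21.8
```

Call:
{"fn": "servo_tool", "kwargs": {"deltas": [[1.8,5,1,0,0,0,0.03],[1.8,5,1,0,0,0,0.035],[1.8,5,1,0,0,0,0.03],[1.8,4.5,0.5,0,0,0,0],[1.8,3,0,0,0,0,0]]}}

```text
clock: 11.5
position: [500.9, 274.2, 144.8]
eef_rot: [2.192, 2.25, 0.003]
force: [-0.4, 0.5, -1.1]
finger_gap: 21.6
```

Run:
```python
from h import *
s=st(); print(yaw(s)); snap('scene','s4')
c=ld('s4'); im=cv2.imread('pics/s4.png'); u=proj(c,[520,60,20])[0].astype(int)
cv2.imwrite('pics/s4c.png',cv2.resize(im[u[1]-75:u[1]+65,u[0]-75:u[0]+75],None,fx=4.2,fy=4.2,interpolation=cv2.INTER_CUBIC)); print(u)
```

```text
t 11.5 p [500.9 274.2 144.8] rot [2.192 2.25  0.003] F [-0.4  0.5 -1.1] gap 21.606390353092806 q [0.44 0.01 1.47 0.   1.66 0.41]
[[-0.026, 1.0, 0.002], [1.0, 0.026, 0.001], [0.001, 0.002, -1.0]]
1.597290703216806
[243 186]
```

View pics/s4c.png

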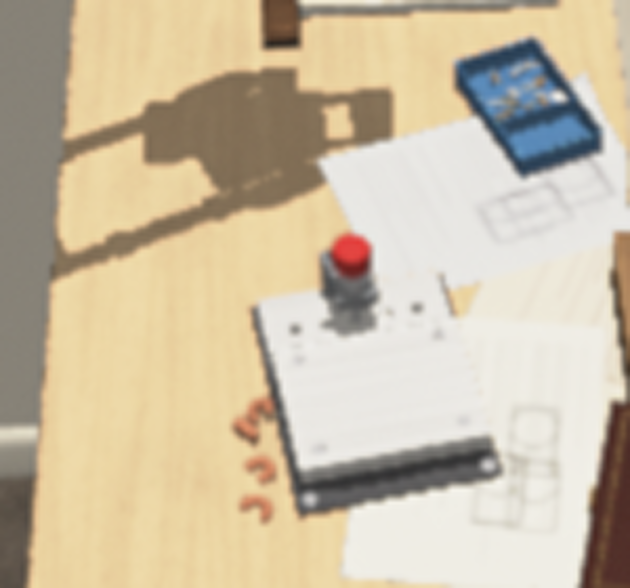

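All four chips lie on the bench beside the slide at (245–265, 405–510) and the table is bare. Standing the scraper down.

Call:
{"fn": "servo_tool", "kwargs": {"deltas": [[1.8,0,0,2,0,0,0],[1.8,0,0,3,0,0,0],[1.8,0,0,3,0,0,0],[1.8,0,0,1.7,0,0,0],[1.8,0,0,0,0,0,0]]}}

```text
clock: 12.18
position: [499.8, 270.6, 44.4]
eef_rot: [-2.194, -2.247, 0.005]
force: [0.2, 0.2, -1.0]
finger_gap: 21.9
```

Run:
```python
from h import *
s=st()
```

```text
t 12.175 p [499.8 270.6  44.4] rot [-2.194 -2.247  0.005] F [ 0.2  0.2 -1. ] gap 21.917025102904546 q [ 0.44  0.06  1.6  -0.    1.48  0.41]
[[-0.024, 1.0, -0.003], [1.0, 0.024, -0.002], [-0.001, -0.003, -1.0]]
```

Call:
{"fn": "servo_tool", "kwargs": {"deltas": [[1.8,0,0,0.4,0,0,0],[1.8,0,0,0.15,0,0,0],[1.8,0,0,0.1,0,0,0],[1.8,0,0,0,0,0,0],[1.8,0,0,0,0,0,0]]}}

```text
clock: 12.8
position: [500.6, 271.8, 39.8]
eef_rot: [2.193, 2.249, 0.0]
force: [-0.1, -0.9, -1.8]
finger_gap: 22.2
```

Call:
{"fn": "servo_tool", "kwargs": {"deltas": [[1.8,0,0,0.1,0,0,0],[1.8,0,0,0.1,0,0,0],[1.8,0,0,0.05,0,0,0],[1.8,0,0,0,0,0,0],[1.8,0,0,0,0,0,0]]}}

```text
clock: 13.42
position: [500.6, 271.8, 37.6]
eef_rot: [2.193, 2.249, 0.0]
force: [-1.8, -0.2, 2.6]
finger_gap: 21.9
```

Call:
{"fn": "servo_tool", "kwargs": {"deltas": [[4,0,0,0,0,0,0],[7,0,0,0,0,0,0],[7,0,0,0,0,0,0],[7,0,0,0,0,0,0],[7,0,0,0,0,0,0]], "squeeze": 50}}

```text
clock: 14.05
position: [500.6, 271.8, 37.1]
eef_rot: [-2.193, -2.249, -0.0]
force: [0.4, 0.1, -0.5]
finger_gap: 67.7
```

Call:
{"fn": "servo_tool", "kwargs": {"deltas": [[7,0,0,-1.5,0,0,0],[7,0,0,-3,0,0,0],[7,0,0,-4,0,0,0],[7,0,0,-4,0,0,0],[7,0,0,-2,0,0,0]]}}

```text
clock: 14.68
position: [501.4, 272.2, 186.2]
eef_rot: [2.192, 2.248, 0.007]
force: [0.2, -0.3, -0.6]
finger_gap: 70.1
```

Run:
```python
from h import *
s=st()
A=(*s['position'],yaw(s)); rows(interp(A,(540,70,180,1.72),6),7)
```

```text
t 14.675 p [501.4 272.2 186.2] rot [2.192 2.248 0.007] F [ 0.2 -0.3 -0.6] gap 70.05378181532937 q [0.44 0.   1.41 0.   1.73 0.41]
[[-0.025, 1.0, 0.005], [1.0, 0.025, 0.002], [0.002, 0.005, -1.0]]
[7, -3.38, 0.56, 0.1, 0.005, -0.002, -0.021]
[7, -3.4, 0.49, 0.1, 0.0, 0.0, -0.021]
[7, -3.4, 0.42, 0.1, 0.0, 0.0, -0.021]
[7, -3.41, 0.35, 0.1, 0.0, 0.0, -0.021]
[7, -3.42, 0.28, 0.1, 0.0, 0.0, -0.021]
[7, -3.42, 0.21, 0.1, 0.0, 0.0, -0.021]
```

Run:
```python
from h import *
for n in('s4','top1'):
    im=cv2.imread(f'pics/{n}.png').astype(int); c=ld(n)
    m=(im[...,2]>120)&(im[...,1]<70)&(im[...,0]<70); u=proj(c,[542,62,75])[0]
    v,x=np.nonzero(m); k=np.hypot(x-u[0],v-u[1])<12; px=(x[k].mean(),v[k].mean()); print(n,u,px,k.sum(),[world(c,px,z).round(1) for z in(73,79,84)])
```

```text
s4 [251.079995   172.03677547] (np.float64(250.95238095238096), np.float64(170.92857142857142)) 42 [array([541.8,  67.8,  73. ]), array([541.8,  62.3,  79. ]), array([541.9,  57.7,  84. ])]
top1 [235.61290846 231.84596935] (np.float64(235.22916666666666), np.float64(232.125)) 48 [array([541.3,  63.4,  73. ]), array([540.9,  62.6,  79. ]), array([540.5,  62. ,  84. ])]
```

Call:
{"fn": "servo_tool", "kwargs": {"deltas": [[7,-3.4,0.6,0.1,0.005,-0.002,-0.021],[7,-3.4,0.5,0.1,0,0,-0.021],[7,-3.4,0.4,0,0,0,-0.021],[7,-3.4,0.35,0,0,0,-0.021],[7,-3.4,0.3,0,0,0,-0.021]]}}

```text
clock: 15.3
position: [533.3, 102.4, 179.9]
eef_rot: [-2.07, -2.36, 0.009]
force: [0.4, -0.3, 0.0]
finger_gap: 70.4
```

Call:
{"fn": "servo_tool", "kwargs": {"deltas": [[7,-3.3,0.2,0,0,0,-0.021],[7,0,0,0,0,0,0],[7,0,0,0,0,0,0],[7,0,0,0,0,0,0],[7,0,0,0,0,0,0]]}}

```text
clock: 15.92
position: [539.5, 71.9, 180.4]
eef_rot: [-2.044, -2.382, 0.007]
force: [0.1, -0.7, -0.3]
finger_gap: 70.1
```

Call:
{"fn": "servo_tool", "kwargs": {"deltas": [[7,-0.98,0.05,2,0,0,0],[7,0,0,3,0,0,0],[7,0,0,3,0,0,0],[7,0,0,2,0,0,0],[7,0,0,0.6,0,0,0]]}}

```text
clock: 16.55
position: [540.1, 60.9, 72.2]
eef_rot: [-2.045, -2.379, 0.011]
force: [-0.6, 1.4, 0.4]
finger_gap: 70.1
```

Call:
{"fn": "servo_tool", "kwargs": {"deltas": [[7,0,0,0.4,0,0,0],[7,0,0,0,0,0,0],[4.5,0,0,0,0,0,0],[4.5,0,0,0,0,0,0],[4.5,0,0,0,0,0,0]]}}

```text
clock: 17.18
position: [541.3, 61.2, 70.7]
eef_rot: [-2.046, -2.381, 0.007]
force: [-1.3, 0.2, 0.4]
finger_gap: 45.6
```

Run:
```python
from h import *
s=st(); snap('wrist','w5')
```

```text
t 17.175 p [541.3  61.2  70.7] rot [-2.046 -2.381  0.007] F [-1.3  0.2  0.4] gap 45.5999041603221 q [ 0.05 -0.02  1.64 -0.    1.53 -0.1 ]
[[-0.15, 0.989, -0.004], [0.989, 0.15, -0.002], [-0.001, -0.005, -1.0]]
```

View pics/w5.png

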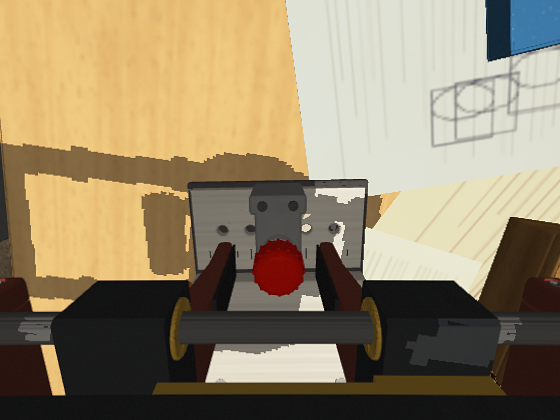

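The knob at (278,267) lies centred between the fingers. Closing, then pulling up.

Call:
{"fn": "servo_tool", "kwargs": {"deltas": [[2.2,0,0,0,0,0,0],[2.2,0,0,0,0,0,0],[2.2,0,0,0,0,0,0],[2.2,0,0,0,0,0,0],[2.2,0,0,0,0,0,0]], "squeeze": 55}}

```text
clock: 17.85
position: [542.7, 61.4, 70.4]
eef_rot: [2.047, 2.382, -0.003]
force: [7.9, 0.7, -4.0]
finger_gap: 24.4
```

Call:
{"fn": "servo_tool", "kwargs": {"deltas": [[2.2,0,0,-0.3,0,0,0],[2.2,0,0,-0.3,0,0,0],[2.2,0,0,-0.3,0,0,0],[2.2,0,0,-0.2,0,0,0],[2.2,0,0,0,0,0,0]]}}

```text
clock: 18.48
position: [542.7, 61.4, 80.4]
eef_rot: [-2.048, -2.383, 0.003]
force: [9.8, 1.4, -9.3]
finger_gap: 24.4
```

Call:
{"fn": "servo_tool", "kwargs": {"deltas": [[2.2,0,0.1,-0.15,0,0,0],[2.2,0,0.05,-0.1,0,0,0],[2.2,0,0,-0.1,0,0,0],[2.2,0,0,0,0,0,0],[2.2,0,0,0,0,0,0]]}}

```text
clock: 19.1
position: [542.7, 61.4, 82.7]
eef_rot: [-2.046, -2.38, 0.008]
force: [5.8, 1.1, -9.5]
finger_gap: 24.6
```

Run:
```python
from h import *
s=st(); c=ld('w5'); print('knob',[world(c,(278,267),z).round(1) for z in(73,84)])
snap('scene','s6'); im=cv2.imread('pics/s6.png'); u=proj(ld('s6'),[530,120,40])[0].astype(int)
cv2.imwrite('pics/s6c.png',cv2.resize(im[max(0,u[1]-90):u[1]+60,u[0]-75:u[0]+75],None,fx=4,fy=4,interpolation=cv2.INTER_CUBIC))
```

```text
t 19.1 p [542.7  61.4  82.7] rot [-2.046 -2.38   0.008] F [ 5.8  1.1 -9.5] gap 24.636000027649935 q [ 0.05 -0.02  1.62 -0.    1.56 -0.1 ]
[[-0.15, 0.989, -0.006], [0.989, 0.15, -0.002], [-0.001, -0.006, -1.0]]
knob [array([541.6,  62.5,  73. ]), array([540.7,  67.8,  84. ])]
```

View pics/s6c.png

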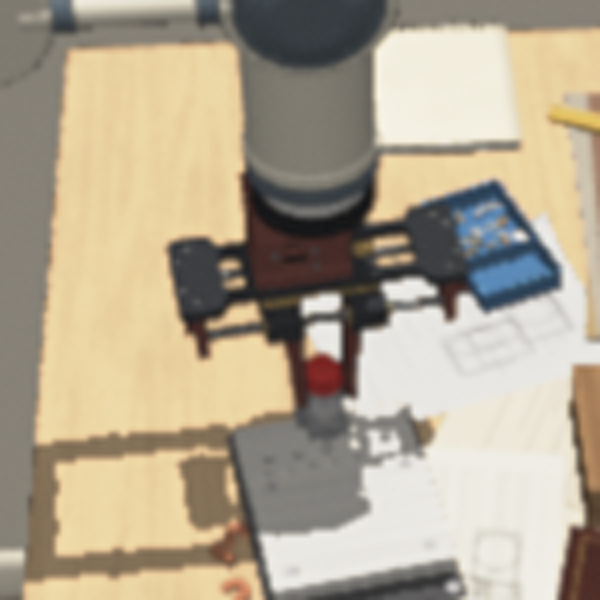

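The knob is between the fingers (323,375) and raised; the tool has risen 12.3 mm. Pulling on to the stop.

Call:
{"fn": "servo_tool", "kwargs": {"deltas": [[2.2,0,0,-0.1,0,0,0],[2.2,0,0,-0.1,0,0,0],[2.2,0,0,-0.05,0,0,0],[2.2,0,0,0,0,0,0],[2.2,0,0,0,0,0,0]]}}

```text
clock: 19.77
position: [542.7, 61.4, 84.5]
eef_rot: [-2.046, -2.38, 0.009]
force: [7.2, 0.9, -12.9]
finger_gap: 24.5
```

Call:
{"fn": "servo_tool", "kwargs": {"deltas": [[2.2,0,0,0,0,0,0],[2.2,0,0,0,0,0,0],[2.2,0,0,0,0,0,0],[2.2,0,0,0,0,0,0],[2.2,0,0,0,0,0,0]]}}

```text
clock: 20.4
position: [542.7, 61.5, 84.4]
eef_rot: [-2.045, -2.38, 0.009]
force: [6.9, 0.6, -12.5]
finger_gap: 24.2
```

Run:
```python
from h import *
st(); snap('top','t7'); snap('wrist','w7')
a=cv2.resize(cv2.imread('pics/t7.png')[195:270,140:300],(800,375),interpolation=cv2.INTER_CUBIC); w=cv2.resize(cv2.imread('pics/w7.png')[0:300,:],(400,214))
cv2.imwrite('pics/f7.png',np.vstack([a,np.hstack([w,np.zeros((214,400,3),np.uint8)])]))
```

```text
t 20.4 p [542.7  61.5  84.4] rot [-2.045 -2.38   0.009] F [  6.9   0.6 -12.5] gap 24.245535295882352 q [ 0.05 -0.03  1.61 -0.    1.56 -0.1 ]
[[-0.15, 0.989, -0.006], [0.989, 0.15, -0.002], [-0.001, -0.006, -1.0]]
```

View pics/f7.png

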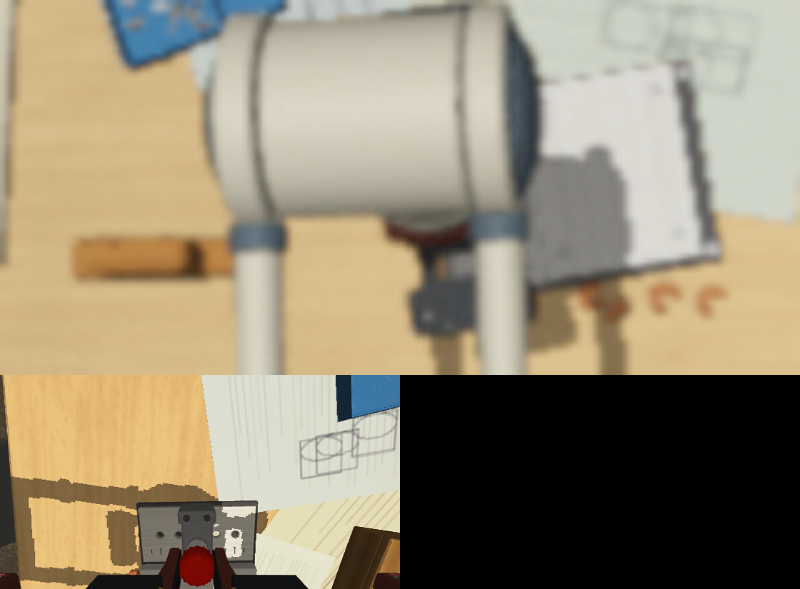

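The scraper stands upright as it did at the start (75–230, 258), the chips lie on the bench at (585–715, 297), and the knob is firmly in the jaws. Handing in.

```bash
python3 -c "
from h import *
print(r.close_job()); st()"
```

```text
the job is handed in; nothing more can be done
None
the job is handed in; nothing more can be done
```

I carried out all the steps and handed the job in at about 20.5 s of the 58 s allowed. The close-out gave no verdict.

**What I did:** I gripped the scraper and swept all four chips off the robot side of the table in one pass, held about 1.5 mm above its top. I then stood the scraper on the bench near its first place, and pulled the red knob up to its stop, still gripping it at 55 N.

**Last checks:**
- **Chips:** all four are visible on the bench beside the slide, and the table is bare.
- **Scraper:** it stands upright and let go, going by the picture and by touching down at the height it was picked up from. The arm hid part of it in the last picture.
- **Index pin:** the tool rose 14 mm with the knob, then held still at about 12.5 N downward. That fits the pin being against its stop, though I could not read the pin's lift directly.
- **Bystanders:** nothing came near them. I did not measure their positions again at the end.

**Off from expected:**
- The jaws closed to 24.2–24.6 mm on the knob, which is given as 26 mm.
- About 7 N of side force stayed on the knob.
- The last reading showed no sign of slip.

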